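# Index the lens carrier to the pick station and lift out the lens tray

## Robot

A 7-joint arm with a two-finger parallel gripper is mounted at the origin on the work surface. World frame = base frame: x ahead of the robot, y to its left, z up, the work surface at z = 0. Lengths are in m, angles in rad, forces in N, time in s.
With the tool pointing down it reaches from about 0.425 to 1.025 m from the base axis. Payload 9.4 kg.
Tool frame: the origin (TCP) lies at the very end of the fingers, on their centre line; the grasp point (between the pads) lies 19 mm behind it; z points along the fingers, y is the direction in which the jaws open and shut (so a half turn about z gives the same grasp; the last joint's range is limited). The gripper opens to 93 mm and grips with 3 to 60 N. Pads are 15 mm wide; open, the fingers measure 128 mm over their backs; the gripper's body (75 mm by 188 mm) begins 65 mm behind the grasp point.
Start: joints at [1.16, 0.599, -0.003, 1.599, 0.002, 0.943, -0.08], TCP at [0.238, -0.685, 0.219] pointing down, gripper open.
Joint ranges: [-2.57, 2.57], [-0.35, 1.97], [-1.29, 1.29], [0.11, 2.56], [-1.05, 4.19], [0.11, 1.86], [-2.63, 2.63]. Speed limits (rad/s): [2.22, 2.22, 3.01, 3.01, 3.14, 3.14, 3.14].

## Interface

Orientations are given as a unit quaternion [w, x, y, z].
In Python, from workcell import r gives the robot as it stands.
- The arm moves only by the tool step_arm, never from a script. Its argument "deltas" is a list of rows, each a list of 7 numbers: the shift along the tool's x, y, z in m, then the turn, a rotation vector about the tool's x, y, z in degrees, then the closure in counts, from 0 (fully open) to 255 (shut). In form: [[tx, ty, tz, ax, ay, az, fingers], ...]. A call has 1 to 8 rows; each row is the pose to reach, as a shift and turn from the pose measured when the call began, along the tool's axes at that moment; what a row does not reach only later rows make up. A row lasts 1/12 s, in which the tool goes at most 41.7 mm and 7.16 degrees, less where a joint would pass 70% of its speed; a pose out of reach is approached as far as the arm can. A call with a gripper value outside its range is refused whole. The fingers move at their own pace and stop on an object; the grip force is fixed at half the most. Time passes only in rows, so rows that repeat a pose let the fingers close. It gives the time, the measured TCP pose, the force and the opening at its end, in the units of the state.
- r.sense(): the state, without advancing time (a new reading comes with each control period).
- r.snapshot(name): name is "scene" or "top" or "wrist"; returns a dict with "img" (400x640x3 uint8, red, green, blue), "camera_matrix" (3x3 intrinsics, pixels), "R" (3x3) and "t" (3): a world point X has camera coordinates R X + t. Camera axes: x right, y down, z forward; pixel columns grow to the right and rows downward; lengths in m; the calibration is good to about 2 mm. A picture is of the moment at which its call begins. There is no depth.
- r.job_done(): hands the job in, once; it reports no verdict.
The state is a dict: "t": time; "joints": joint angles; "qvel": joint speeds; "effort": joint torques, N m; "eef_pos": TCP position; "orientation": TCP orientation; "ft_force": force on the tool from outside, world axes, zero at the start; "torque": the same for the moment, N m; "opening": opening from 0.0 (shut) to 1.0 (fully open).
Only numpy, scipy, OpenCV 4.12 (cv2) and the standard library are available. Lean on these libraries where they do the work, as an engineer would, in place of code of your own. Each camera call takes 0.05 s, during which the arm holds its last target. There are 200 camera calls.

## Task

Push the carrier along its rail until it clicks into the detent between the two steel station blocks, with the lens tray still sitting on it. Only then take the tray by its handle, lift it straight up to about 10 cm clear above the carrier and keep it there, level and steady, with both lenses in their pockets; the program finishes while holding the tray in the air, and the carrier stays in its detent. Leave the control box, the carton and the ring light where they are.

Things in the scene. Friction and masses are not known exactly. Their poses are not given: they have to be found in the camera images.
- rail: Aluminium slide rail fixed to the bench, 130 x 460 mm; origin at the centre of its underside, y axis along the rail towards the station, x across it away from the robot (turned up to 20 degrees), z up. The carrier is captive under its two lips with 1.5 mm play and slides with 1 to 5 N; dark stops close both ends.
- station (a point): Pick station: where the carrier's origin lies when in the detent; on the rail's centre line, 80 mm along +y from its origin, 12 mm above the bench; axes as the rail's. Two dark steel blocks (26 x 32 mm, 45 mm high) face each other across it, 68 to 94 mm from the centre line; a sprung ball in each presses on the carrier's flanks. Rail goes on 60 mm past it.
- carrier: Sled, 0.6 kg, aluminium deck 126 (x) x 180 mm (y, along the rail) on a black base; origin at the centre of its underside, axes as the rail's; deck top 28 mm above the origin, 40 above the bench. Starts 100 to 200 mm short of the station, on its -y side. Four bars 6 mm high locate the tray with 2 mm play. In the detent its length is centred between the blocks.
- lug (a point): Push lug: upright plate on the carrier's -y end, 60 (x) x 8 mm (y), top 90 mm above the bench. This point: middle of its outer (-y) face, 15 mm below the top, 88 mm along -y from the carrier's origin. Push it towards +y; some 6 N is needed as the front passes the balls (90 to 75 mm short); it draws itself in over the last 5 mm, and some 10 N pushes it out again.
- tray: Grey lens tray, about 0.3 kg, base 114 mm (x) x 100 mm (y) x 5 mm, sitting on the middle of the carrier's deck, its origin at the centre of its underside (28 mm above the carrier's origin), axes as the carrier's, with a tall handle over its middle.
- handle (a point): Centre of the tray's handle bar: aluminium, 12 mm wide (x, to be gripped across), 76 mm long (y), 16 mm high (z); 76 mm above the tray's underside; carried by two posts 34 mm either side of the middle. Axes as the tray's.
- lens_near: Black camera lens, cylinder 30 mm diameter, 38 mm high, about 0.06 kg, standing loose in the pocket at x = -34 mm, y = 0 of the tray, its underside 5 mm above the tray's; its top stays 25 mm below the handle bar. Pocket rim 10 mm high with 2 mm play. Origin at the centre of its underside.
- lens_far: The same lens in the pocket at x = +34 mm, y = 0 of the tray. Origin at the centre of its underside.
- control_box: Bystander: white operator box 75 x 130 x 50 mm with three controls on top (74 mm high in all), loose on the bench beyond the rail. Origin at the centre of its underside.
- carton: Bystander: cardboard box 90 x 110 x 70 mm, loose on the bench beyond the rail. Origin at the centre of its underside.
- ring_light: Bystander: black ring lamp, 110 mm across, 28 mm high, lying loose on the bench past the +y end of the rail. Origin at the centre of its underside.
Mind the look-alikes: they are no part of the job. There is more than one size of the carrier; the job needs the middle-sized. What is shaped like the tray but orange is not meant.

How it is judged:
On the way, in this order (a step that is already met when the one before it is completed fails the run):
1. the carrier rests in the detent between the station blocks, the tray still sitting on it (y of carrier in the frame of station between -0.005 and 0.005 m and z of tray in the frame of carrier below 0.033 m and horizontal distance between tray and carrier below 0.008 m and linear speed of carrier below 0.01 m/s), for 0.2 s.
2. the tray is held by the fingers, lifted clear of the carrier, level (z of tray in the frame of carrier above 0.088 m and angle between tray's own z axis and vertical below 0.09 rad and contact force between tray and the fingers above 1 N), for 0.3 s.
At the end, for the whole second after the job is handed in: The tray is held in the fingers, underside 70-200 mm above the deck, within 40 mm of straight above the carrier and not touching it, tilted under 5 degrees, under 20 mm/s and 0.12 rad/s, each lens within 8 mm of its pocket centre; the carrier within 5 mm of its detent (y of carrier in the frame of station between -0.005 and 0.005 m and z of tray in the frame of carrier between 0.098 and 0.228 m and horizontal distance between tray and carrier below 0.04 m and angle between tray's own z axis and vertical below 0.09 rad and contact force between tray and the fingers above 1 N and contact force between tray and carrier below 0.1 N and linear speed of tray below 0.02 m/s and angular speed of tray below 0.12 rad/s and x of lens_near in the frame of tray between -0.042 and -0.026 m and y of lens_near in the frame of tray between -0.008 and 0.008 m and z of lens_near in the frame of tray between -0.002 and 0.013 m and x of lens_far in the frame of tray between 0.026 and 0.042 m and y of lens_far in the frame of tray between -0.008 and 0.008 m and z of lens_far in the frame of tray between -0.002 and 0.013 m); the arm keeps its last pose, push and grip.
It fails at once if the tray is lifted while the carrier is not at the station (z of tray in the frame of carrier above 0.045 m and (y of carrier in the frame of station below -0.01 m or y of carrier in the frame of station above 0.01 m)).
It fails at once if the tray is tipped by more than 20 degrees (angle between tray's own z axis and vertical above 0.35 rad).
It fails at once if a lens comes out of its pocket (z of any of lens_near, lens_far in the frame of tray above 0.022 m).
It fails at once if the control box, the carton or the ring light is moved by more than 3 cm (distance of any of control_box, carton, ring_light from where it was at the start of the episode above 0.03 m).
It also fails if it takes over 59 s, if anything falls off the work surface, if the arm or the gripper's body presses on something with over 40 N, if the wrist force passes 120 N, or if a joint passes its speed limit or range.

## Working session

There is one attempt and no reset: what is moved stays moved. The work goes in short steps, Python scripts to look and compute and a tool call to move; the robot and the scene stay as the last step left them, time stands still between calls to the robot, and variables do not carry over. Pictures are saved under pics/ and viewed, about 8 in all and at most 12, crops included, and the job is handed in when it is done.

Besides the shell and the picture viewer there is one more tool, called after "Call:" as name(argument=value, ...), one argument or row to a line, values as JSON. step_arm: Moves the arm, as the interface text tells. Its arguments: {"type":"object","properties":{"deltas":{"type":"array","items":{"type":"array","items":{"type":"number"}}}},"required":["deltas"]}

```bash
mkdir -p pics; ls; python3 - <<'E'
from workcell import r
import cv2
s=r.sense();print(s)
for n in("scene","top"):
    d=r.snapshot(n);cv2.imwrite(f"pics/{n}0.png",d["img"][:,:,::-1]);print(n,d["camera_matrix"],d["R"],d["t"])
E
```

```text
pics
{'t': 0.0, 'joints': array([ 1.1603139 ,  0.60011789, -0.00257449,  1.60014066,  0.00183853,
        0.94287243, -0.07984286]), 'qvel': array([ 4.97392625e-05, -1.65333507e-03, -1.21245687e-04,  9.26940944e-04,
       -1.64622027e-04,  2.18658463e-03, -2.66046961e-04]), 'effort': array([-4.80515082e-04, -7.65072870e+01,  1.49698578e+00, -2.52346998e+01,
       -5.23714023e-02,  1.71174004e-02,  1.52327161e-04]), 'eef_pos': array([ 0.23735528, -0.68452866,  0.21776089]), 'orientation': array([-7.40803021e-04,  9.86100337e-01,  1.66149135e-01, -2.03238808e-04]), 'ft_force': array([-0.20545127, -0.6989291 ,  0.80782776]), 'torque': array([ 0.02852151,  0.02107402, -0.00024055]), 'opening': 1.0004624227646155}
scene [[362.5121128    0.         319.62621696]
 [  0.         362.5121128  205.88396965]
 [  0.           0.           1.        ]] [[ 0.02070151  0.9995956   0.01949593]
 [ 0.65565477  0.00114801 -0.75505994]
 [-0.75477697  0.02841348 -0.65536585]] [ 0.01342816 -0.26697874  1.3363787 ]
top [[472.6501653    0.         315.08174104]
 [  0.         472.6501653  203.3445834 ]
 [  0.           0.           1.        ]] [[-0.05071052 -0.99870392  0.00435057]
 [-0.97593375  0.04862831 -0.21257611]
 [ 0.21208903 -0.01502571 -0.97713483]] [-0.01188229  0.54465833  1.16875472]
```

View pics/top0.png

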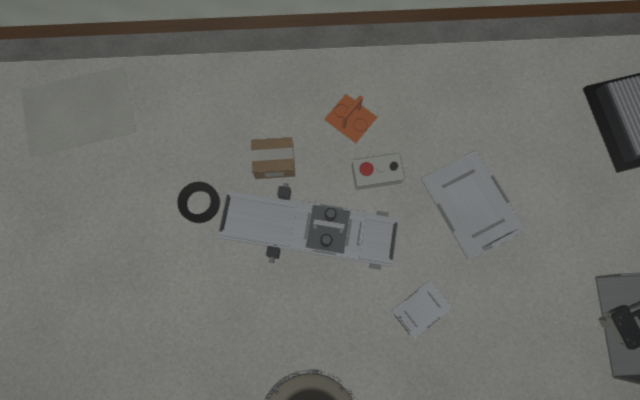

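View pics/scene0.png

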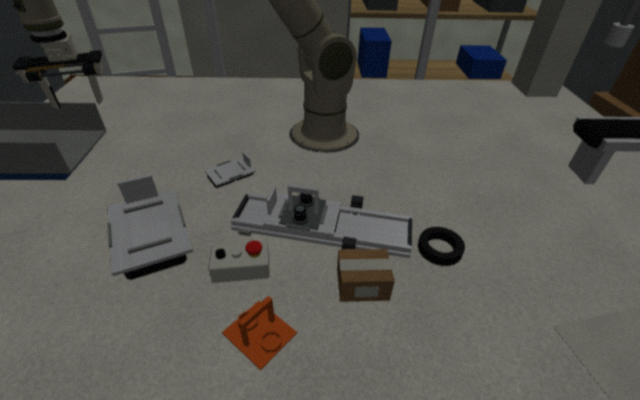

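The top view shows the rail from about (222,215) to (396,240). The station blocks are at (285,192) and (273,252), and the carrier with the grey tray is at (328,229). I'll enlarge both views to pick exact points.

```bash
cat > h.py <<'E'
import numpy as np, cv2
from workcell import r
def ray(d,u,v):
    K,R,t=d["camera_matrix"],d["R"],d["t"]
    w=R.T@np.linalg.inv(K)@np.array([u,v,1.]); return -R.T@t, w
def atz(d,u,v,z):
    c,w=ray(d,u,v); return c+w*(z-c[2])/w[2]
def proj(d,X):
    p=d["camera_matrix"]@(d["R"]@np.asarray(X)+d["t"]); return p[:2]/p[2]
def tri(obs):
    A=np.zeros((3,3));b=np.zeros(3);L=[]
    for d,u,v in obs:
        c,w=ray(d,u,v);w=w/np.linalg.norm(w);P=np.eye(3)-np.outer(w,w);A+=P;b+=P@c;L.append((c,P))
    X=np.linalg.solve(A,b);return X,[np.linalg.norm(P@(X-c)) for c,P in L]
E
python3 - <<'E'
from h import *
a=cv2.imread("pics/top0.png")[175:275,215:405];b=cv2.imread("pics/scene0.png")[180:255,228:418]
f=lambda i:cv2.convertScaleAbs(cv2.resize(i,None,fx=4,fy=4,interpolation=cv2.INTER_CUBIC),alpha=1.5)
a=f(a)[:300+100];b=f(b)[:200*2-200+100]
cv2.imwrite("pics/crop.png",np.vstack([f(cv2.imread("pics/top0.png")[180:272,215:405])[:300],b]))
E
```

```text
(no output)
```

View pics/crop.png

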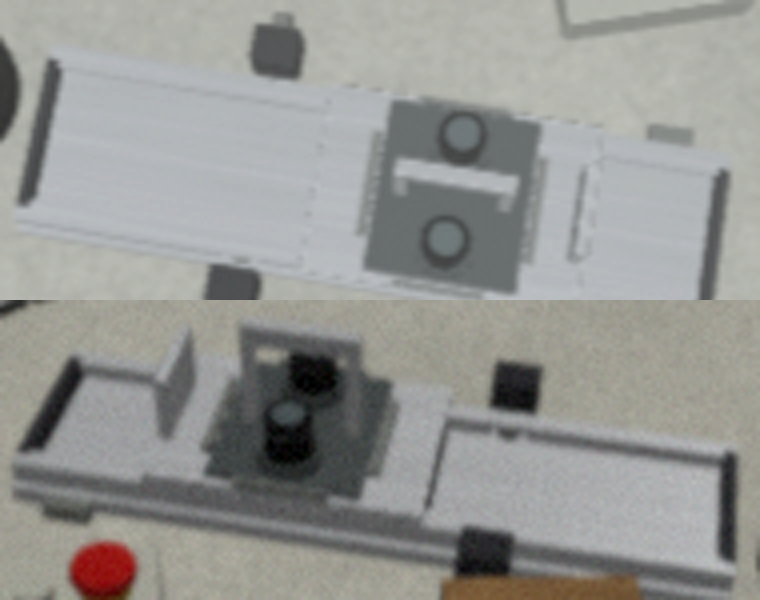

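```bash
python3 - <<'E'
from h import *
T=r.snapshot("top");S=r.snapshot("scene")
tp=lambda x,y:(T,215+x/4,180+y/4); sp=lambda x,y:(S,228+x/4,180+(y-300)/4)
for n,a,b in [("bar-y",(519,180),(241,325)),("bar+y",(395,167),(360,337)),("lensfar",(463,135),(289,412)),
 ("blockfar",(278,47),(485,535)),("blocknear",(234,270),(518,370)),("lugtop",(584,170),(190,330)),
 ]:
    X,e=tri([tp(*a),sp(*b)]);print(n,X.round(4),np.round(e,4))
A=lambda x,y,z:atz(*tp(x,y),z)[:2].round(4)
print("bar z.124",A(519,180,.124),A(395,167,.124))
print("lens z.083",A(463,135,.083),A(445,238,.083))
print("blocks .045",A(278,47,.045),A(234,270,.045))
print("lug .09",A(584,170,.09),A(573,258,.09))
print("rail stops", A(57,60,.03),A(28,205,.03),A(727,170,.03))
S2=lambda x,y,z:atz(*sp(x,y),z)[:2].round(4)
print("scene blocks .045",S2(518,370,.045),S2(485,535,.045),"front edge",S2(450,390,.04),S2(427,512,.04))
print("top front edge .04",A(326,100,.04),A(303,265,.04), "bars", A(378,132,.046),A(360,235,.046),A(543,160,.046),A(527,262,.046))
E
```

```text
bar-y [ 0.4722 -0.1055  0.1209] [0.0022 0.0022]
bar+y [ 0.4841 -0.0313  0.1209] [0.0014 0.0014]
lensfar [ 0.5094 -0.0753  0.0818] [0.0018 0.0018]
blockfar [0.5814 0.042  0.0471] [0.0025 0.0025]
blocknear [0.4347 0.0755 0.0539] [0.0029 0.0029]
lugtop [ 0.4762 -0.1412  0.1205] [0.0066 0.0066]
bar z.124 [ 0.4718 -0.1075] [ 0.4835 -0.0327]
lens z.083 [ 0.5092 -0.0771] [ 0.4442 -0.0621]
blocks .045 [0.5816 0.0396] [0.4355 0.0733]
lug .09 [ 0.4817 -0.1513] [ 0.4268 -0.1405]
rail stops [0.5837 0.1878] [0.4869 0.2079] [ 0.4872 -0.2522]
scene blocks .045 [0.424  0.0803] [0.5794 0.0449] front edge [0.4393 0.0331] [0.555  0.0115]
top front edge .04 [0.5454 0.0096] [0.4372 0.0291] bars [ 0.5211 -0.0236] [ 0.454  -0.0087] [ 0.4971 -0.13  ] [ 0.4311 -0.1152]
```

Call:
step_arm(
  deltas=[
    [0.03, -0.032, 0, 0, 0, -5, 255],
    [0.06, -0.064, 0, 0, 0, -10, 255],
    [0.09, -0.096, 0, 0, 0, -15, 255],
    [0.117, -0.126, 0, 0, 0, -20, 255],
    [0.144, -0.155, 0, 0, 0, -25, 255],
    [0.171, -0.185, 0.005, 0, 0, -30, 255],
    [0.2, -0.215, 0.005, 0, 0, -35, 255],
    [0.226, -0.245, 0.005, 0, 0, -40, 255],
  ],
)

```text
t: 0.87
eef_pos: [0.371, -0.3778, 0.2133]
orientation: [-0.0, 0.869, 0.495, 0.0]
ft_force: [-0.2, -0.0, 0.2]
opening: 0.477
```

Call:
step_arm(
  deltas=[
    [0.035, -0.004, 0, 0, 0, -5, 255],
    [0.07, -0.008, 0, 0, 0, -10, 255],
    [0.105, -0.012, 0.005, 0, 0, -15, 255],
    [0.14, -0.016, 0.01, 0, 0, -20, 255],
    [0.17, -0.02, 0.012, 0, 0, -20, 255],
    [0.193, -0.023, 0.013, 0, 0, -20, 255],
    [0.193, -0.023, 0.013, 0, 0, -20, 255],
  ],
)

```text
t: 1.45
eef_pos: [0.4515, -0.1953, 0.2004]
orientation: [-0.001, 0.768, 0.641, 0.001]
ft_force: [0.9, 0.2, 0.9]
opening: 0.014
```

```bash
python3 - <<'E'
from h import *
d=r.snapshot("wrist");print(d["R"],d["t"],-d["R"].T@d["t"],d["camera_matrix"],r.sense()["eef_pos"])
np.save("w1.npy",dict(d),allow_pickle=True)
cv2.imwrite("pics/w1.png",d["img"][:,:,::-1])
E
```

```text
[[ 9.84117323e-01 -1.77519249e-01  1.02835891e-04]
 [-1.72407833e-01 -9.55642724e-01  2.38793895e-01]
 [-4.22922384e-02 -2.35018938e-01 -9.71070268e-01]] [-0.47908618 -0.13235986  0.34534018] [ 0.46326234 -0.13037428  0.36700557] [[284.81062985   0.         320.87748614]
 [  0.         284.81062985 199.70292769]
 [  0.           0.           1.        ]] [ 0.45052261 -0.1977183   0.20038687]
```

View pics/w1.png

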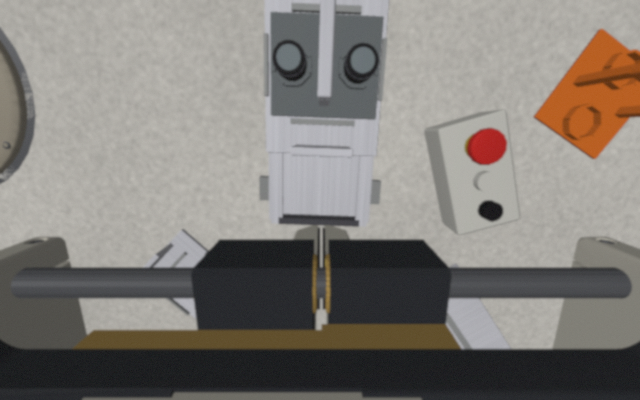

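The wrist view looks along the rail: lug top edge at row ~149, columns 293–353, handle end at (325,97), carrier end edge at row ~154, fingers on column ~321.

```bash
python3 - <<'E'
from h import *
d=np.load("w1.npy",allow_pickle=True).item()
for n,u,v,z in[("lugL",293,151,.09),("lugR",352,153,.09),("endL",269,152,.04),("endR",374,156,.04),("stopL",281,217,.03),("stopR",358,221,.03),("barend",325,98,.124),("trayL",270,114,.045),("trayR",380,118,.045),("lensN",289,56,.083),("lensF",363,59,.083)]:
    print(n,atz(d,u,v,z)[:2].round(4))
T=r.snapshot("top")
print(tri([(d,363,59),(T,215+463/4,180+135/4)]), tri([(d,325,98),(T,215+520/4,180+185/4)]))
E
```

```text
lugL [ 0.4334 -0.1452]
lugR [ 0.4889 -0.1572]
endL [ 0.4009 -0.1442]
endR [ 0.5177 -0.1698]
stopL [ 0.3961 -0.2249]
stopR [ 0.4891 -0.2469]
barend [ 0.471  -0.1065]
trayL [ 0.4119 -0.1044]
trayR [ 0.5288 -0.1297]
lensN [ 0.4462 -0.0609]
lensF [ 0.5124 -0.0754]
(array([ 0.50971528, -0.07671788,  0.08887883]), [np.float64(0.0016508651329104952), np.float64(0.0016508651329106296)]) (array([ 0.46993257, -0.10723947,  0.12291164]), [np.float64(0.0013464004788853227), np.float64(0.0013464004788852697)])
```

Call:
step_arm(
  deltas=[
    [0, 0, 0.035, 0, 0, 2, 255],
    [0, 0, 0.07, 0, 0, 2, 255],
    [0, 0, 0.105, 0, 0, 2, 255],
    [0, 0, 0.137, 0, 0, 2, 255],
    [0.01, 0, 0.137, 0, 0, 2, 255],
    [0.018, 0, 0.137, 0, 0, 2, 255],
    [0.024, 0, 0.137, 0, 0, 2, 255],
    [0.024, 0, 0.137, 0, 0, 2, 255],
  ],
)

```text
t: 2.22
eef_pos: [0.4555, -0.1744, 0.0652]
orientation: [0.001, 0.779, 0.627, 0.001]
ft_force: [-0.6, 0.2, 0.1]
opening: 0.006
```

Call:
step_arm(
  deltas=[
    [0.004, 0, 0, 0, 0, 0, 255],
    [0.008, 0, 0, 0, 0, 0, 255],
    [0.012, 0, 0, 0, 0, 0, 255],
    [0.016, 0, 0, 0, 0, 0, 255],
    [0.02, 0, 0, 0, 0, 0, 255],
    [0.024, 0, 0, 0, 0, 0, 255],
  ],
)

```text
t: 2.72
eef_pos: [0.4606, -0.1519, 0.0658]
orientation: [0.001, 0.78, 0.626, 0.001]
ft_force: [-1.1, -4.9, 4.3]
opening: 0.007
```

Call:
step_arm(
  deltas=[
    [0.004, 0, 0, 0, 0, 0, 255],
    [0.009, 0, 0, 0, 0, 0, 255],
    [0.015, 0, 0, 0, 0, 0, 255],
    [0.021, 0, 0, 0, 0, 0, 255],
    [0.027, 0, 0, 0, 0, 0, 255],
    [0.033, 0, 0, 0, 0, 0, 255],
    [0.038, 0, 0, 0, 0, 0, 255],
    [0.042, 0, 0, 0, 0, 0, 255],
  ],
)

```text
t: 3.38
eef_pos: [0.4692, -0.1121, 0.0661]
orientation: [0.002, 0.78, 0.625, -0.0]
ft_force: [-1.4, -9.9, 5.8]
opening: 0.005
```

Call:
step_arm(
  deltas=[
    [0.005, 0, 0, 0, 0, 0, 255],
    [0.01, 0, 0, 0, 0, 0, 255],
    [0.016, 0, 0, 0, 0, 0, 255],
    [0.022, 0, 0, 0, 0, 0, 255],
    [0.028, 0, 0, 0, 0, 0, 255],
    [0.034, 0, 0, 0, 0, 0, 255],
    [0.038, 0, 0, 0, 0, 0, 255],
    [0.041, 0, 0, 0, 0, 0, 255],
  ],
)

```text
t: 4.05
eef_pos: [0.4776, -0.0728, 0.0662]
orientation: [0.002, 0.781, 0.625, -0.001]
ft_force: [-1.8, -8.8, 3.8]
opening: 0.007
```

```bash
python3 - <<'E'
from h import *
s=r.sense();print(s["eef_pos"],s["ft_force"])
f=lambda i:cv2.resize(i,None,fx=4,fy=4,interpolation=cv2.INTER_CUBIC)
d=r.snapshot("wrist")["img"];T=r.snapshot("top")["img"]
np.save("w2.npy",dict(r.snapshot("wrist")),allow_pickle=True)
a=cv2.resize(d[0:240,200:440],None,fx=2.5,fy=2.5,interpolation=cv2.INTER_CUBIC)
cv2.imwrite("pics/w2.png",a[:,:,::-1])
E
```

```text
[ 0.4775945  -0.07276513  0.06616877] [-1.77532503 -8.81650925  3.80909464]
```

View pics/w2.png

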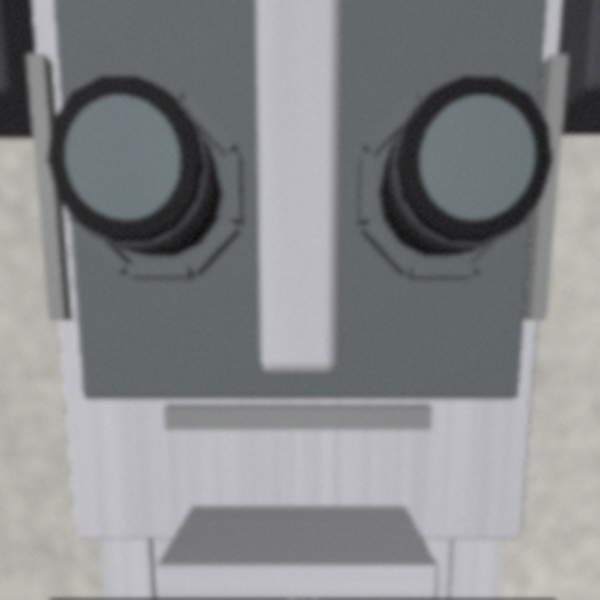

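The tray sits straight with both lenses in their pockets. The station blocks' near edges show at crop row ~133, the lug's inner top edge at row ~565, and the handle end at row ~368.

```bash
python3 - <<'E'
from h import *
d=np.load("w2.npy",allow_pickle=True).item()
th=np.deg2rad(77.4);u=np.array([np.cos(th),np.sin(th)]);w=np.array([u[1],-u[0]])
for n,x,y,z in[("blkN",15,135,.045),("blkF",580,132,.045),("lugL in",160,565,.09),("lugR in",436,565,.09),("barend",297,369,.124),("trayL",86,397,.045),("trayR",518,397,.045),("lensN",122,158,.083),("lensF",477,158,.083),("lugbotL",192,507,.04),("lugbotR",405,507,.04)]:
    p=atz(d,200+x/2.5,y/2.5,z)[:2];print(n,p.round(4),"along %.4f across %.4f"%(p@u,p@w))
print("tcp",np.array([.4776,-.0728])@u,np.array([.4776,-.0728])@w)
E
```

```text
blkN [0.4346 0.0507] along 0.1442 across 0.4130
blkF [0.5672 0.0219] along 0.1451 across 0.5488
lugL in [ 0.4523 -0.0488] along 0.0510 across 0.4521
lugR in [ 0.5092 -0.0615] along 0.0511 across 0.5103
barend [ 0.4901 -0.0132] along 0.0941 across 0.4812
trayL [ 0.4331 -0.0132] along 0.0816 across 0.4255
trayR [ 0.5435 -0.0377] along 0.0817 across 0.5387
lensN [0.4651 0.0308] along 0.1315 across 0.4472
lensF [0.532  0.0159] along 0.1316 across 0.5157
lugbotL [ 0.4515 -0.0491] along 0.0505 across 0.4514
lugbotR [ 0.5096 -0.0621] along 0.0506 across 0.5109
tcp 0.03313847182184787 0.4819786734756141
```

Call:
step_arm(
  deltas=[
    [0.004, 0, 0, 0, 0, 0, 255],
    [0.008, 0, 0, 0, 0, 0, 255],
    [0.012, 0, 0, 0, 0, 0, 255],
    [0.016, 0, 0, 0, 0, 0, 255],
    [0.02, 0, 0, 0, 0, 0, 255],
    [0.022, 0, 0, 0, 0, 0, 255],
    [0.024, 0, 0, 0, 0, 0, 255],
  ],
)

```text
t: 4.78
eef_pos: [0.4827, -0.0493, 0.0661]
orientation: [0.002, 0.781, 0.625, -0.001]
ft_force: [-1.8, -8.3, 4.6]
opening: 0.006
```

```bash
python3 - <<'E'
from h import *
s=r.sense();print(s["eef_pos"],s["ft_force"])
w=r.snapshot("wrist");np.save("w3.npy",dict(w),allow_pickle=True)
a=cv2.resize(w["img"][0:240,180:460],None,fx=2.5,fy=2.5,interpolation=cv2.INTER_CUBIC)
cv2.imwrite("pics/w3.png",cv2.convertScaleAbs(a[:,:,::-1],alpha=1.4))
E
```

```text
[ 0.48267211 -0.04930125  0.06611704] [-1.8445776  -8.28580956  4.62499562]
```

View pics/w3.png

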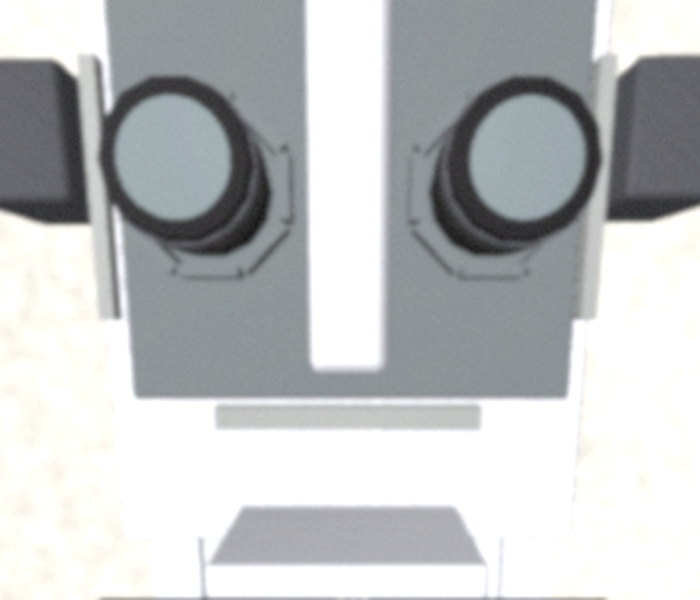

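Both block tops are now visible: the left one spans crop rows ~60–202, the right one ~57–202. The lenses are at row 158.

```bash
python3 - <<'E'
from h import *
d=np.load("w3.npy",allow_pickle=True).item()
th=np.deg2rad(77.4);u=np.array([np.cos(th),np.sin(th)]);w=np.array([u[1],-u[0]])
for n,x,y,z in[("blkN-",20,203,.045),("blkN+",20,60,.045),("blkF-",660,202,.045),("blkF+",660,57,.045),("lug",350,565,.09),("barend",347,369,.124),("tray",350,397,.045),("lensN",172,158,.083),("lensF",527,158,.083)]:
    p=atz(d,180+x/2.5,y/2.5,z)[:2];print(n,p.round(4),"along %.4f across %.4f"%(p@u,p@w))
E
```

```text
blkN- [0.4238 0.0609] along 0.1519 across 0.4003
blkN+ [0.4342 0.0907] along 0.1832 across 0.4039
blkF- [0.5772 0.0269] along 0.1522 across 0.5574
blkF+ [0.5808 0.0586] along 0.1839 across 0.5540
lug [ 0.4859 -0.0328] along 0.0740 across 0.4813
barend [0.4949 0.0093] along 0.1170 across 0.4810
tray [ 0.4925 -0.003 ] along 0.1045 across 0.4813
lensN [0.47   0.0532] along 0.1544 across 0.4471
lensF [0.5368 0.0382] along 0.1544 across 0.5155
```

Call:
step_arm(
  deltas=[
    [0.002, 0, 0, 0, 0, 0, 255],
    [0.004, 0, 0, 0, 0, 0, 255],
    [0.006, 0, 0, 0, 0, 0, 255],
    [0.008, 0, 0, 0, 0, 0, 255],
    [0.009, 0, 0, 0, 0, 0, 255],
    [0.009, 0, 0, 0, 0, 0, 255],
  ],
)

```text
t: 5.33
eef_pos: [0.4846, -0.04, 0.0661]
orientation: [0.002, 0.781, 0.625, -0.001]
ft_force: [-1.2, -2.4, 2.8]
opening: 0.005
```

Call:
step_arm(
  deltas=[
    [0.001, 0, 0, 0, 0, 0, 255],
    [0.002, 0, 0, 0, 0, 0, 255],
    [0.003, 0, 0, 0, 0, 0, 255],
    [0.003, 0, 0, 0, 0, 0, 255],
  ],
)

```text
t: 5.67
eef_pos: [0.4856, -0.0361, 0.0661]
orientation: [0.002, 0.78, 0.625, -0.0]
ft_force: [0.5, 0.1, -0.2]
opening: 0.002
```

```bash
python3 - <<'E'
from h import *
s=r.sense();print(s["eef_pos"],s["ft_force"])
w=r.snapshot("wrist");np.save("w4.npy",dict(w),allow_pickle=True)
a=cv2.resize(w["img"][0:240,180:460],None,fx=2.5,fy=2.5,interpolation=cv2.INTER_CUBIC)
cv2.imwrite("pics/w4.png",cv2.convertScaleAbs(a[:,:,::-1],alpha=1.4))
E
```

```text
[ 0.48564317 -0.03610466  0.06608254] [ 0.50373008  0.06276413 -0.24330239]
```

View pics/w4.png

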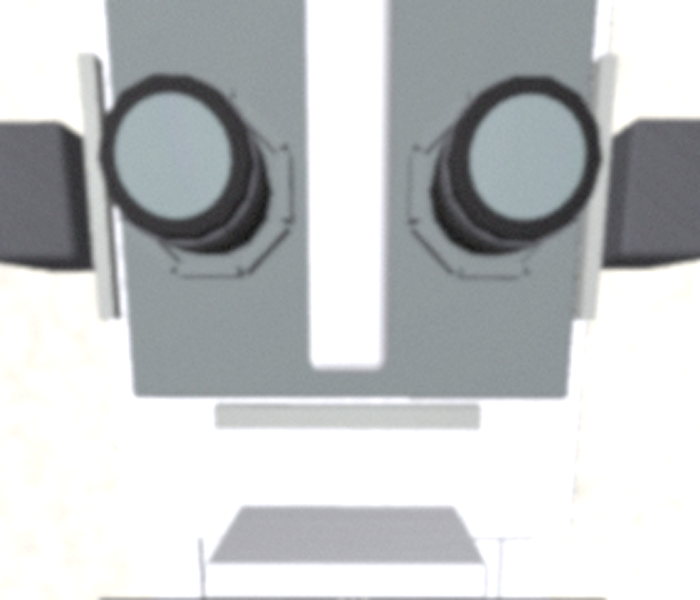

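The force dropped to zero, so the carrier drew itself in and is centred between the blocks. I'll back off, rise, open the fingers and look again from above.

Call:
step_arm(
  deltas=[
    [-0.008, 0, 0, 0, 0, 0, 255],
    [-0.018, 0, 0, 0, 0, 0, 255],
    [-0.02, 0, -0.03, 0, 0, 0, 255],
    [-0.02, 0, -0.065, 0, 0, 0, 200],
    [-0.02, 0, -0.1, 0, 0, 0, 100],
    [-0.02, 0, -0.13, 0, 0, 0, 0],
    [-0.02, 0, -0.14, 0, 0, 0, 0],
    [-0.02, 0, -0.14, 0, 0, 0, 0],
  ],
)

```text
t: 6.38
eef_pos: [0.4822, -0.0562, 0.2084]
orientation: [0.003, 0.781, 0.625, 0.001]
ft_force: [0.7, -0.4, 0.1]
opening: 0.313
```

Call:
step_arm(
  deltas=[
    [0.015, 0, 0, 0, 0, 0, 0],
    [0.035, 0, 0, 0, 0, 0, 0],
    [0.05, 0, 0, 0, 0, 0, 0],
    [0.05, 0, 0, 0, 0, 0, 0],
    [0.05, 0, 0, 0, 0, 0, 0],
  ],
)

```text
t: 6.8
eef_pos: [0.4924, -0.0075, 0.2068]
orientation: [0.003, 0.78, 0.625, 0.0]
ft_force: [-0.1, -0.7, -0.1]
opening: 0.674
```

```bash
python3 - <<'E'
from h import *
s=r.sense();print(s["eef_pos"],s["orientation"],s["opening"])
w=r.snapshot("wrist");np.save("w5.npy",dict(w),allow_pickle=True)
a=cv2.resize(w["img"][0:260,180:460],None,fx=2.3,fy=2.3,interpolation=cv2.INTER_CUBIC)
cv2.imwrite("pics/w5.png",cv2.convertScaleAbs(a[:,:,::-1],alpha=1.2))
E
```

```text
[ 0.49238639 -0.00746756  0.20675238] [2.70427528e-03 7.80246525e-01 6.25466210e-01 2.59319373e-04] 0.6739554157599773
```

View pics/w5.png

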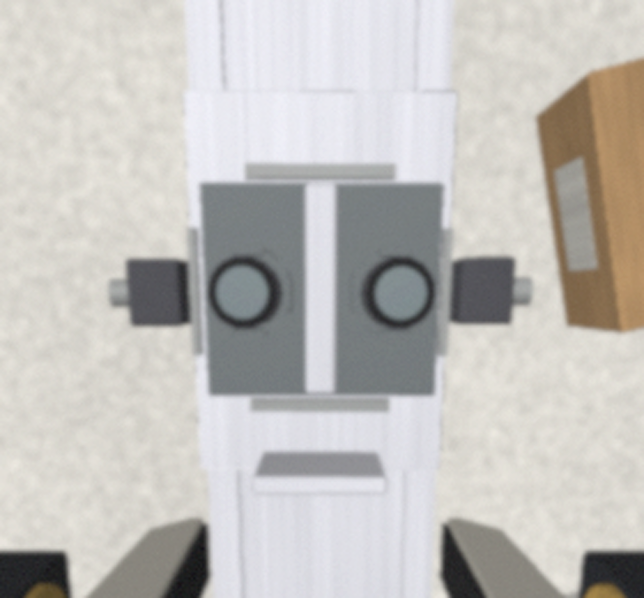

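From above, the carrier is centred between the blocks. The bar runs from crop (320,392) to (320,183), and the lenses are at (244,292) and (400,292).

```bash
python3 - <<'E'
from h import *
a=np.load("w4.npy",allow_pickle=True).item();d=np.load("w5.npy",allow_pickle=True).item()
th=np.deg2rad(77.4);u=np.array([np.cos(th),np.sin(th)]);w=np.array([u[1],-u[0]])
P=lambda x,y:(180+x/2.3,y/2.3)
print("bar end",tri([(a,180+347/2.5,368/2.5),(d,*P(320,392))]),"lensF",tri([(a,180+527/2.5,157/2.5),(d,*P(400,292))]))
for n,x,y,z in[("bar-",320,392,.124),("bar+",320,183,.124),("blkN",160,323,.045),("blkN+",160,262,.045),("blkF-",484,322,.045),("blkF+",484,259,.045),("lensN",244,292,.083),("lensF",400,292,.083)]:
    p=atz(d,*P(x,y),z)[:2];print(n,p.round(4),"along %.4f across %.4f"%(p@u,p@w))
c=(atz(d,*P(320,392),.124)+atz(d,*P(320,183),.124))/2
s=r.sense();q=s["orientation"]
from scipy.spatial.transform import Rotation as Ro
print("tool delta",Ro.from_quat(q[[1,2,3,0]]).inv().apply(np.r_[c[:2],.098]-s["eef_pos"]),c)
E
```

```text
bar end (array([0.49779027, 0.02236902, 0.12068854]), [np.float64(1.1799794907692341e-05), np.float64(1.1799794907701754e-05)]) lensF (array([0.5394481 , 0.05161957, 0.08378167]), [np.float64(0.00010579325964492284), np.float64(0.00010579325964496436)])
bar- [0.4979 0.0228] along 0.1309 across 0.4809
bar+ [0.5142 0.0955] along 0.2053 across 0.4809
blkN [0.4261 0.0619] along 0.1533 across 0.4024
blkN+ [0.4341 0.0895] along 0.1820 across 0.4041
blkF- [0.5814 0.0279] along 0.1540 across 0.5613
blkF+ [0.5861 0.0572] along 0.1836 across 0.5595
lensN [0.4741 0.0662] along 0.1680 across 0.4483
lensF [0.5395 0.0517] along 0.1681 across 0.5152
tool delta [ 0.06908086 -0.00181016  0.10869141] [0.50603289 0.05915537 0.124     ]
```

Call:
step_arm(
  deltas=[
    [0.02, 0, 0, 0, 0, 0, 0],
    [0.045, -0.001, 0, 0, 0, 0, 0],
    [0.064, -0.002, 0, 0, 0, 0, 0],
    [0.069, -0.002, 0, 0, 0, 0, 0],
    [0.069, -0.002, 0.02, 0, 0, 0, 0],
    [0.069, -0.002, 0.04, 0, 0, 0, 0],
    [0.069, -0.002, 0.055, 0, 0, 0, 0],
    [0.069, -0.002, 0.055, 0, 0, 0, 0],
  ],
)

```text
t: 7.52
eef_pos: [0.5038, 0.0573, 0.1489]
orientation: [0.002, 0.781, 0.625, -0.002]
ft_force: [-0.9, 0.5, 0.0]
opening: 1.001
```

Call:
step_arm(
  deltas=[
    [0.002, 0.001, 0.01, 0, 0, 0, 0],
    [0.002, 0.001, 0.022, 0, 0, 0, 0],
    [0.002, 0.001, 0.034, 0, 0, 0, 0],
    [0.002, 0.001, 0.045, 0, 0, 0, 0],
    [0.002, 0.001, 0.051, 0, 0, 0, 0],
    [0.002, 0.001, 0.051, 0, 0, 0, 0],
    [0.002, 0.001, 0.051, 0, 0, 0, 0],
  ],
)

```text
t: 8.1
eef_pos: [0.5052, 0.0584, 0.098]
orientation: [0.002, 0.781, 0.624, -0.002]
ft_force: [0.9, -0.6, -1.0]
opening: 1.001
```

Call:
step_arm(
  deltas=[
    [0, 0, 0, 0, 0, 0, 60],
    [0, 0, 0, 0, 0, 0, 120],
    [0, 0, 0, 0, 0, 0, 170],
    [0, 0, 0, 0, 0, 0, 200],
    [0, 0, 0, 0, 0, 0, 215],
    [0, 0, 0, 0, 0, 0, 230],
    [0, 0, 0, 0, 0, 0, 255],
    [0, 0, 0, 0, 0, 0, 255],
  ],
)

```text
t: 8.77
eef_pos: [0.5052, 0.0584, 0.098]
orientation: [0.002, 0.781, 0.624, -0.002]
ft_force: [0.3, -0.6, -0.2]
opening: 0.478
```

Call:
step_arm(
  deltas=[
    [0, 0, 0, 0, 0, 0, 255],
    [0, 0, 0, 0, 0, 0, 255],
    [0, 0, 0, 0, 0, 0, 255],
    [0, 0, 0, 0, 0, 0, 255],
    [0, 0, 0, 0, 0, 0, 255],
    [0, 0, 0, 0, 0, 0, 255],
  ],
)

```text
t: 9.27
eef_pos: [0.5055, 0.0584, 0.098]
orientation: [0.002, 0.781, 0.624, -0.002]
ft_force: [1.3, -1.1, -2.7]
opening: 0.126
```

The opening of 0.126, about 11.7 mm, matches the 12 mm bar. Lifting.

Call:
step_arm(
  deltas=[
    [0, 0, -0.001, 0, 0, 0, 255],
    [0, 0, -0.004, 0, 0, 0, 255],
    [0, 0, -0.008, 0, 0, 0, 255],
    [0, 0, -0.013, 0, 0, 0, 255],
    [0, 0, -0.018, 0, 0, 0, 255],
    [0, 0, -0.023, 0, 0, 0, 255],
    [0, 0, -0.027, 0, 0, 0, 255],
    [0, 0, -0.03, 0, 0, 0, 255],
  ],
)

```text
t: 9.93
eef_pos: [0.5058, 0.0586, 0.1287]
orientation: [0.002, 0.781, 0.624, -0.002]
ft_force: [0.5, 0.1, -4.2]
opening: 0.129
```

Call:
step_arm(
  deltas=[
    [0, 0, -0.005, 0, 0, 0, 255],
    [0, 0, -0.013, 0, 0, 0, 255],
    [0, 0, -0.023, 0, 0, 0, 255],
    [0, 0, -0.034, 0, 0, 0, 255],
    [0, 0, -0.045, 0, 0, 0, 255],
    [0, 0, -0.056, 0, 0, 0, 255],
    [0, 0, -0.065, 0, 0, 0, 255],
    [0, 0, -0.071, 0, 0, 0, 255],
  ],
)

```text
t: 10.6
eef_pos: [0.506, 0.059, 0.2012]
orientation: [0.003, 0.781, 0.624, -0.001]
ft_force: [-0.4, -0.4, -4.8]
opening: 0.127
```

Call:
step_arm(
  deltas=[
    [0, 0, 0, 0, 0, 0, 255],
    [0, 0, 0, 0, 0, 0, 255],
    [0, 0, 0, 0, 0, 0, 255],
    [0, 0, 0, 0, 0, 0, 255],
    [0, 0, 0, 0, 0, 0, 255],
    [0, 0, 0, 0, 0, 0, 255],
    [0, 0, 0, 0, 0, 0, 255],
    [0, 0, 0, 0, 0, 0, 255],
  ],
)

```text
t: 11.27
eef_pos: [0.506, 0.059, 0.2011]
orientation: [0.002, 0.781, 0.624, -0.001]
ft_force: [1.4, 0.3, -5.0]
opening: 0.124
```

```bash
python3 - <<'E'
from h import *
s=r.sense();print(s["eef_pos"],s["orientation"],s["opening"],s["ft_force"],abs(s["qvel"]).max())
a=r.snapshot("scene")["img"][130:270,210:430];b=r.snapshot("top")["img"][160:280,210:410]
f=lambda i:cv2.convertScaleAbs(cv2.resize(i,(660,300*i.shape[0]//140 if 0 else int(660*i.shape[0]/i.shape[1])),interpolation=cv2.INTER_CUBIC),alpha=1.4)
w=r.snapshot("wrist")["img"]
im=np.vstack([np.hstack([f(a),f(w)[:int(660*140/220)]])])
cv2.imwrite("pics/end.png",cv2.resize(im,(800,int(800*im.shape[0]/im.shape[1])))[:,:,::-1])
E
```

```text
[0.50596042 0.05903952 0.20105059] [ 0.00245369  0.7811559   0.62432953 -0.0014456 ] 0.12413874337516205 [ 1.36385828  0.28423865 -5.01983115] 0.002013809468526348Traceback (most recent call last):
  File "<stdin>", line 6, in <module>
    return _nx.concatenate(arrs, 1, dtype=dtype, casting=casting)
           ~~~~~~~~~~~~~~~^^^^^^^^^^^^^^^^^^^^^^^^^^^^^^^^^^^^^^^
ValueError: all the input array dimensions except for the concatenation axis must match exactly, but along dimension 0, the array at index 0 has size 420 and the array at index 1 has size 412
```

```bash
python3 - <<'E'
from h import *
a=r.snapshot("scene")["img"][130:270,230:430];w=r.snapshot("wrist")["img"]
f=lambda i:cv2.convertScaleAbs(cv2.resize(i,(400,280),interpolation=cv2.INTER_CUBIC),alpha=1.4)
cv2.imwrite("pics/end.png",np.hstack([f(a),f(w)])[:,:,::-1])
E
```

```text
(no output)
```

View pics/end.png

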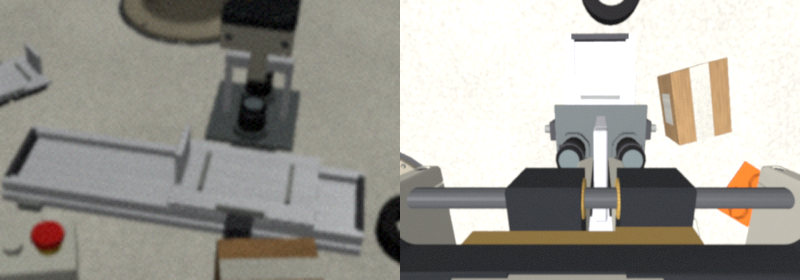

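The tray hangs level above the carrier with both lenses seated, and the carrier is still between the blocks. Handing in.

```bash
python3 -c "
from workcell import r
print(r.job_done())"
```

```text
the job is handed in; nothing more can be done
None
```

I pushed the carrier by its lug into the detent, gripped the tray's handle, lifted it about 103 mm straight up and handed the job in at about 11.5 s while holding it there.

- **Detent:** the push force fell from about 8 N to 0 as the carrier drew itself in. Before the lift, the carrier measured within about 1 mm of the centre between the blocks.
- **Grip and lift:** the finger opening of about 11.6 mm fits the 12 mm bar. The load of about 5 N fits the tray plus two lenses. The tool tilt was about 0.3 degrees and the joints were at rest.
- **Final pictures:** they showed the tray level and clear of the carrier, with both lenses in their pockets. The carrier was still between the blocks, and the carton, control box and ring light showed no sign of having been touched. These last points were judged by eye and not measured again.
- **Disagreements:**
  - The first estimate of the push distance from the block edges was about 7 mm short. I had mistaken the foot of the blocks for their top edge, and corrected it from a closer view before the final push.
  - The handle bar's top measured 121 mm high against 124 mm from the text, which made no difference to the grasp.

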